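Hang the drilled test coupon up to dry

TASK

The cleaned steel coupon with the large hole must hang up to dry and must not be touched by the gripper. Take the S-hook off the bar of the drying stand, pass its lower end through the coupon's hole, lift the coupon out of the block with it and hang the hook back on the bar, so that the coupon hangs freely over the drip tray; leave the other two coupons standing in their slots.

Things in the scene. Friction and masses are not known exactly. Their poses are not given: they have to be found in the camera images.
- drying_stand: Fixed: white drip tray 125 x 190 x 14 mm (x, y, z; floor 5 mm), origin under its middle, +x away from the robot at yaw 0. One bent steel rod, diameter 10 mm: its top (the bar) runs along y at x = 0, axis 190 mm up, straight for y = -65 to 65 mm; the ends bend back and down to uprights at x = 45, y = +-75 mm. The bar's robot side (-x) is open.
- bar_mid (a point): Middle of the bar, on its axis (axes as drying_stand).
- s_hook: Loose S-hook, 4 mm wire, 102 mm tall, 40 g, hung over the bar. Flat in its x-z plane, z up, +x away from the robot, upright within a few degrees. Origin at its middle, in a flat-sided white grip sleeve: 10 mm thick (y), 9 wide, 30 long, along the slanting shank. Grip it across y from the robot's side, fingers tilted 30 to 50 degrees from vertical, so that they clear the bar above.
- hook_top (a point): Top of the upper loop, (0, 0, 49 mm) in s_hook, on the wire's centre line; 7 mm above the bar's axis when hung. The upper loop is a half circle of radius 15 mm about (x 0, z 34), open below, from its free end (15, 34), beyond the bar, over the top to (-15, 34) on the robot's side; from there the straight shank slants through the origin to (x 15, z -34).
- hook_bottom (a point): Lowest point of the lower loop, (0, 0, -49 mm) in s_hook, on the wire's centre line. From the shank's end (x 15, z -34) the loop is an arc of radius 15 mm about (0, -34) through this point to (-10.6, -44.6), then 8 mm straight to the tip. Axes as s_hook.
- hook_tip (a point): Free end of the lower loop, (-16.3, 0, -38.9 mm) in s_hook, on the wire's centre line; the round end stands 2 mm beyond. The last 8 mm rise at 45 degrees: it points towards the robot (-x) and up, so it enters the coupon's hole from the coupon's far side.
- coupon_rack: Fixed white block 40 x 160 x 28 mm with three slots in a row along its y (at y = -50, 0, +50 mm), each 5 mm (x) by 43 mm (y) and 18 mm deep. Origin under its middle; +x points away from the robot.
- drilled_coupon: Loose flat steel coupon, 3 mm thick (x, its normal), 40 mm wide (y), 75 mm tall (z), 70 g, with one round hole of 13 mm diameter near its upper edge. Stands upright in one of the three slots. Origin: middle of its lower edge; its +x points away from the robot.
- coupon_hole (a point): Centre of the 13 mm hole: 63 mm above the coupon's origin, 12 mm below its upper edge.
- plain_coupon: Like the drilled coupon but without a hole; stands in another slot. Origin: middle of its lower edge.
- pinhole_coupon: Like the drilled coupon but with two 4 mm pinholes at its upper corners instead; stands in another slot. Origin: middle of its lower edge.
Not all that is in view belongs to the job. Of the things that look like the s_hook, the smaller one is meant.

How it is judged:
By the outcome, as a careful person would: the job done as asked, in the order asked, and still so for the second after the job is handed in, with the robot touching nothing.
It also fails if it takes over 67 s, if anything falls off the work surface, if the arm or the gripper's body presses on something with over 40 N, if the wrist force passes 120 N, or if a joint passes its speed limit or range.

ROBOT

A 6-joint arm with a two-finger parallel gripper is mounted at the origin on a cart in front of the work surface, level with it; the furniture and walls round the work are solid. World frame = base frame: x ahead of the robot, y to its left, z up, the work surface at z = 0. Lengths are in m, angles in rad, forces in N, time in s.
With the tool pointing down it reaches from about 0.35 to 0.775 m from the base axis. Payload 5.5 kg.
Tool frame: the origin (TCP) lies midway between the tips of the shut fingers; the grasp point (between the pads) lies 19 mm behind it (bot.hold_point_z is the z of the grasp point in the tool frame, in m); z points along the fingers, y is the line along which they close (so a half turn about z gives the same grasp; the last joint's range is limited). The gripper opens to 85 mm and grips with 20 to 120 N. Pads are 22 mm wide; open, the fingers measure 114 mm over their backs; the gripper's body (76 mm by 85 mm) begins 54 mm behind the grasp point. The pads swing forward as they close: fully open they stand 13 mm farther back than shut.
Start: joints at [1.072, 0.313, 0.046, 1.304, 0, 1.431], TCP at [0.202, 0.538, 0.231] pointing down, gripper open.
Joint ranges: [-2.76, 2.76], [-0.86, 1.69], [-1.03, 1.26], [-2.2, 2.34], [-1.47, 1.5], [-3.14, 3.14]. Speed limits (rad/s): [2.57, 2.57, 3.14, 3.14, 3.14, 3.14].

INTERFACE

Orientations are given as a rotation vector (axis times angle).
In Python, from station import bot gives the robot as it stands.
- The arm moves only by the shell command python3 -m jog 'ROWS' [FORCE]. ROWS is JSON, a list of rows, each a list of 3 entries, a list of its own where there are three numbers: the opening, from -1 (shut) to 1 (fully open), then the shift along the tool's x, y, z in m, then the turn, a rotation vector about the tool's x, y, z in degrees. A call has 1 to 5 rows; each row is the pose to reach, as a shift and turn from the pose commanded when the call began, along the tool's axes at that moment; what a row does not reach only later rows make up. A row lasts 1/12 s, in which the tool goes at most 41.7 mm and 7.16 degrees, less where a joint would pass 70% of its speed; a pose out of reach is approached as far as the arm can. A call with a gripper value outside its range is refused whole. The fingers move at their own pace and stop on an object; FORCE is the grip in N (left out, the last holds). Time passes only in rows, so rows that repeat a pose let the fingers close. It gives the time, the measured TCP pose, the force, the opening and the grip force at its end, in the units of the state.
- bot.get_obs(): the state, without advancing time (a new reading comes with each control period).
- bot.snapshot(name): name is "side" or "top"; returns the picture (384x512x3 uint8, red, green, blue); there is no depth.
- bot.get_calibration(name): a dict with "fovy" (degrees; the focal length in pixels is half the picture's height over the tangent of half this angle, whatever the lens; pixels are square), "cx", "cy" (the principal point, pixels), "k1" (the pictures are not rectified: a ray, as slopes to the right and down, at radius r is drawn at 1 + k1 r^2 times it, then the intrinsics apply), "extrinsics" (4x4, takes a point from world to camera coordinates). Camera axes: x right, y up, looking along -z (the intrinsics and any distortion apply to the point x, -y, -z); pixel columns grow to the right and rows downward; lengths in m; the calibration is good to about 2 mm. A picture is of the moment at which its call begins. get_calibration takes no time and is no camera call.
- bot.hand_in(): hands the job in; it is judged then, once.
Trained networks look in the newest picture that a camera, given by its name, has taken for a name from the list of things; names that differ only in an ending like _2 or _b are one class to them, and where a whole thing is asked for, a point or a joint stands for the part that bears it (a point fixed in the world has none). Each returns a list of dicts, best first, with "p" (0 to 1); they miss things now and then, are a little off and sometimes report something else, mostly with a low value. They report only what shows in the picture. A call takes as long as a camera call. They do not tell look-alikes from the thing itself.
- bot.spot_in(target, camera): "position" ([x, y, z] in m, in world coordinates, good to about 4 mm: the middle of the surface that is visible of it).
The state is a dict: "clock": time; "joint_positions": joint angles; "dq": joint speeds; "joint_torque": joint torques, N m; "tcp_pos": TCP position; "tool_rot": TCP orientation; "wrist_force": force on the tool from outside, world axes, zero at the start; "ft_torque": the same for the moment, N m; "gripper_width": opening from 0.0 (shut) to 1.0 (fully open); "grasp_force": force on a finger pad.
Only numpy, scipy, OpenCV 4.12 (cv2) and the standard library are available. Lean on these libraries where they do the work, as an engineer would, in place of code of your own. Each camera call takes 0.05 s, during which the arm holds its last target. There are 200 camera calls.

## Working session

There is one attempt and no reset: what is moved stays moved. The work goes in short steps, Python scripts to look and compute and a shell command to move; the robot and the scene stay as the last step left them, time stands still between calls to the robot, and variables do not carry over. Pictures are saved under pics/ and viewed, at most 10 in all, crops included, and the job is handed in when it is done.

```bash
ls; mkdir -p pics; python3 - <<'E'
from station import bot
import cv2,numpy as np
o=bot.get_obs();print({k:np.round(v,3).tolist() for k,v in o.items()})
for c in("side","top"):
    im=bot.snapshot(c);cv2.imwrite(f"pics/{c}0.png",im[...,::-1])
    k=bot.get_calibration(c);print(c,k)
    for t in("drying_stand","bar_mid","s_hook","hook_top","hook_bottom","hook_tip","coupon_rack","drilled_coupon","coupon_hole","plain_coupon","pinhole_coupon"):
        print(t,[(round(d["p"],2),np.round(d["position"],3).tolist()) for d in bot.spot_in(t,c)[:3]])
E
```

```text
pics
{'clock': 0.0, 'joint_positions': [1.072, 0.314, 0.045, 1.304, 0.0, 1.431], 'dq': [-0.002, 0.0, -0.0, 0.001, 0.001, 0.0], 'joint_torque': [-0.001, -48.063, 29.853, 0.02, -0.0, -0.0], 'tcp_pos': [0.202, 0.538, 0.23], 'tool_rot': [-0.56, -3.091, 0.003], 'wrist_force': [-0.598, 0.818, 0.067], 'ft_torque': [0.016, 0.024, -0.013], 'grasp_force': 0.0, 'gripper_width': 1.006}
side {'fovy': 57.81520416061703, 'cx': 251.25056337502264, 'cy': 187.7834332779894, 'k1': -0.005286688982379162, 'extrinsics': array([[ 0.99978267,  0.00370792, -0.02051506, -0.55106049],
       [ 0.0176459 ,  0.37349688,  0.92746359, -0.10724797],
       [ 0.01110127, -0.92762403,  0.37335027, -1.00699981],
       [ 0.        ,  0.        ,  0.        ,  1.        ]])}
drying_stand [(0.92, [0.598, -0.048, 0.012])]
bar_mid [(0.64, [0.603, -0.041, 0.007]), (0.19, [0.482, -0.344, 0.025])]
s_hook [(0.52, [0.479, -0.342, 0.024]), (0.51, [0.597, -0.041, 0.153])]
hook_top [(0.68, [0.6, -0.041, 0.005]), (0.52, [0.592, -0.04, 0.148]), (0.4, [0.676, 0.198, 0.01])]
hook_bottom [(0.65, [0.596, -0.038, 0.15]), (0.64, [0.672, 
[... 472 characters left out ...]
431,  0.01401539, -0.11627138],
       [ 0.98411552,  0.01473097,  0.17691705, -0.57991111],
       [-0.17709242,  0.01159076,  0.98412597, -1.10766311],
       [ 0.        ,  0.        ,  0.        ,  1.        ]])}
drying_stand [(0.62, [0.59, -0.021, 0.006])]
bar_mid [(0.67, [0.596, -0.023, 0.001])]
s_hook [(0.53, [0.666, 0.197, 0.007])]
hook_top [(0.72, [0.663, 0.198, 0.012])]
hook_bottom [(0.52, [0.668, 0.204, 0.011]), (0.22, [0.594, -0.022, 0.001])]
hook_tip [(0.56, [0.667, 0.196, 0.008])]
coupon_rack []
drilled_coupon [(0.52, [0.499, -0.261, 0.066])]
coupon_hole [(0.45, [0.499, -0.261, 0.064])]
plain_coupon [(0.56, [0.484, -0.304, 0.065])]
pinhole_coupon [(0.61, [0.459, -0.35, 0.065])]
```

View pics/side0.png

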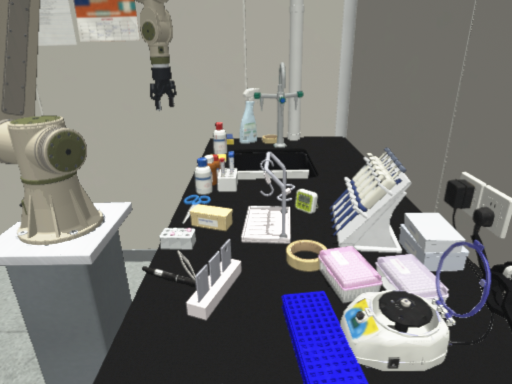

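View pics/top0.png

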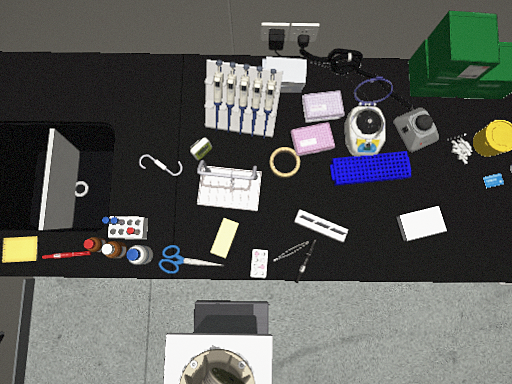

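Side: the stand stands at px (268,225), with the hook on its bar near (272,175). The rack is at (215,285) with three coupons. Top: the stand is at (228,187), the rack at (321,225), and the bigger look-alike hook lies at (160,165). I'll zoom in.

```bash
python3 - <<'E'
import cv2,numpy as np
s=cv2.imread("pics/side0.png");t=cv2.imread("pics/top0.png")
r=lambda a,f:cv2.resize(a,None,fx=f,fy=f,interpolation=cv2.INTER_CUBIC)
a=r(s[145:245,235:310],6) # 450x600
b=r(s[230:320,180:250],5)
c=r(t[155:245,190:355],4)
A=np.zeros((600,800,3),np.uint8);A[:600,:450]=a;A[:450,450:800]=b
cv2.imwrite("pics/c1.png",A);cv2.imwrite("pics/c2.png",c)
E
```

```text
(no output)
```

View pics/c1.png

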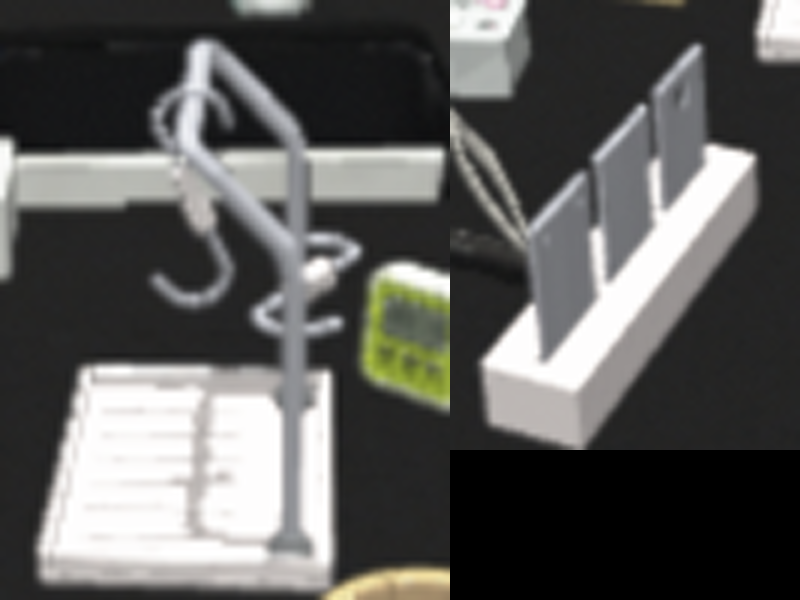

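View pics/c2.png

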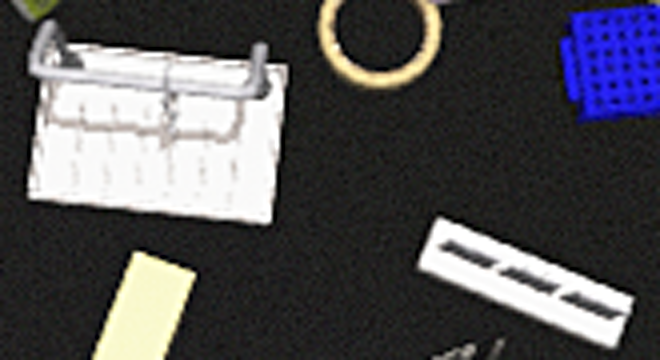

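Side crop: the hook hangs on the bar with its tip towards the robot, crop (153,278) and bottom (190,302). The drilled coupon is in the far (+y) slot, its hole at crop (683,98). Top crop: the tray corners are at (28,199), (272,222) and (288,64), and the rack is turned. Next I fit poses to these points.

```bash
cat > h.py <<'E'
import numpy as np,cv2
from scipy.optimize import least_squares
from scipy.spatial.transform import Rotation as R
from station import bot
CAL={c:bot.get_calibration(c) for c in("side","top")}
def proj(P,c):
    k=CAL[c];P=np.atleast_2d(P);E=k["extrinsics"];q=P@E[:3,:3].T+E[:3,3]
    f=192/np.tan(np.radians(k["fovy"])/2);s=np.c_[q[:,0]/-q[:,2],q[:,1]/q[:,2]]
    s=s*(1+k["k1"]*(s**2).sum(1,keepdims=True))
    return s*f+[k["cx"],k["cy"]]
def rz(a):return R.from_euler('z',a).as_matrix()
E
python3 - <<'E'
from h import *
s1=lambda u,v:((u+.5)/6-.5+235,(v+.5)/6-.5+145)
s2=lambda u,v:((u-450+.5)/5-.5+180,(v+.5)/5-.5+230)
t1=lambda u,v:((u+.5)/4-.5+190,(v+.5)/4-.5+155)
X,Y=.0625,.095
st=[("side",(-X,-Y,.014),s1(40,555)),("side",(-X,-Y,0),s1(43,583)),("side",(X,-Y,.014),s1(330,560)),("side",(-X,Y,.014),s1(83,368)),("side",(X,Y,.014),s1(331,371)),
("top",(-X,Y,.014),t1(28,199)),("top",(-X,-Y,.010),t1(272,222)),("top",(X,-Y,.014),t1(288,64)),
("side",(.045,-.075,.014),s1(290,545)),("side",(.045,.075,.19),s1(300,140)) ]
X,Y=.02,.08
rk=[("side",(-X,-Y,.028),s2(485,362)),("side",(X,-Y,.028),s2(578,392)),("side",(X,-Y,0),s2(580,447)),("side",(X,Y,.028),s2(757,155)),
("top",(X,Y,.028),t1(440,216)),("top",(X,-Y,.028),t1(633,297)),("top",(-X,Y,.028),t1(418,268)),("top",(-X,-Y,.0),t1(617,347)),("side",(0,.05,.073),s2(683,98))]
def fit(L,g):
    def f(p):return np.concatenate([(proj(rz(p[2])@np.array(P)+[p[0],p[1],0],c)-uv)[0] for c,P,uv in L])
    r=least_squares(f,g,loss="soft_l1");print(np.round(r.x,4),np.degrees(r.x[2]));print(np.round(r.fun.reshape(-1,2),1).tolist());return r.x
S=fit(st,[.59,-.03,0]);K=fit(rk,[.48,-.31,-.4])
M=rz(S[2])
hk=[("side",(0,0,-.049),s1(190,302)),("side",(-.0163,0,-.0389),s1(156,280)),("side",(0,0,0),s1(197,205)),("side",(0.015,0,.034),s1(230,128)),("side",(.015,0,-.034),s1(230,262)),("side",(-.015,0,.034),s1(156,115)),("side",(0,0,.049),s1(190,88)),("top",(0,0,.049),t1(168,80))]
def hook(p,P): # s along bar, yaw rel, pitch, dz
    Q=R.from_euler('ZYX',[S[2]+p[1],p[2],p[3]]).as_matrix()
    return np.array([S[0],S[1],.19])+M@[0,p[0],0]+Q@(np.array(P)-[0,0,.042])
f=lambda p:np.concatenate([(proj(hook(p,P),c)-uv)[0] for c,P,uv in hk]+[np.degrees(p[1:4])*.1])
r=least_squares(f,[0,0,0,0]);print(np.round(r.x,4),np.round(r.fun,1).tolist())
for n,P in dict(o=(0,0,0),top=(0,0,.049),bot=(0,0,-.049),tip=(-.0163,0,-.0389)).items():print(n,hook(r.x,P).round(4))
print("bar mid",M@[0,0,.19]+[S[0],S[1],0],"hole",rz(K[2])@[0,.05,.073]+[K[0],K[1],0])
E
```

```text
[ 0.5963 -0.0222 -0.089 ] -5.099597699308401
[[-0.2, -0.0], [-0.6, 0.0], [0.4, 0.6], [0.0, -0.1], [-0.4, 0.3], [0.5, -0.9], [-0.1, -0.3], [-0.1, 0.2], [0.2, -1.1], [-0.2, -15.3]]
[ 0.4807 -0.3067 -0.3858] -22.104566413391154
[[-0.5, 0.5], [-0.2, -0.2], [0.5, 0.9], [-0.3, 0.3], [-0.3, -0.1], [-0.2, -0.3], [0.4, -1.2], [-2.9, -0.3], [-0.6, -0.7]]
[-0.0151 -0.0024  0.0012  0.0182] [0.6, -0.3, 0.1, -0.2, -0.7, -1.2, -0.4, -0.6, -0.5, 1.3, 0.3, 1.4, 0.4, 0.5, -0.3, 0.3, -0.0, 0.0, 0.1]
o [ 0.595  -0.0364  0.148 ]
top [ 0.5949 -0.0373  0.197 ]
bot [ 0.595  -0.0355  0.099 ]
tip [ 0.5787 -0.0342  0.1091]
bar mid [ 0.59628228 -0.02215906  0.19      ] hole [ 0.49956058 -0.2603504   0.073     ]
```

```bash
cat >> h.py <<'E'
YS=np.radians(-5.1);YR=np.radians(-22.1)
HK=np.array([.595,-.0364,.148]);HOLE=np.array([.4996,-.2604,.073])
def rot(yaw,t): # tool rotation: z forward/down, t deg from vertical
    t=np.radians(t);s,c=np.sin(t),np.cos(t)
    return rz(yaw)@np.array([[-c,0,s],[0,1,0],[-s,0,-c]])
def pose():
    o=bot.get_obs();return np.array(o["tcp_pos"]),R.from_rotvec(o["tool_rot"]).as_matrix()
def plan(W,start=None):
    p,Q=start or pose()
    for n,q,B in W:
        d=Q.T@(q-p);w=R.from_matrix(Q.T@B).as_rotvec(degrees=True)
        print(n,"shift",d.round(4).tolist(),"turn",w.round(1).tolist(),"rows",round(max(np.linalg.norm(d)/.0417,np.linalg.norm(w)/7.16),1),"tcp",q.round(3));p,Q=q,B
E
python3 - <<'E'
from h import *
B=rot(YS,50);G=HK+rz(YS)@[.002,0,-.0046]+B@[0,0,-bot.hold_point_z]
print(bot.hold_point_z,rot(-.36+0,0),pose()[1].round(2))
A=G-B[:,2]*.10
p,Q=pose()
p1=p+(A-p)*.4;p1[2]=.27
plan([("1",p1,rot(np.radians(-14),15)),("2",p+(A-p)*.75+[0,0,.03],rot(np.radians(-8),35)),("3",A,B),("4",G,B)])
E
```

```text
-0.0187 [[-0.93589682  0.35227423  0.        ]
 [ 0.35227423  0.93589682  0.        ]
 [ 0.          0.         -1.        ]] [[-0.94  0.35  0.  ]
 [ 0.35  0.94  0.  ]
 [ 0.    0.   -1.  ]]
1 shift [-0.2047, -0.1665, -0.0387] turn [-0.9, -15.0, -6.5] rows 6.4 tcp [0.335 0.311 0.27 ]
2 shift [-0.1467, -0.1652, 0.076] turn [-2.5, -20.0, -5.5] rows 5.6 tcp [0.452 0.111 0.235]
3 shift [-0.0614, -0.1294, 0.0905] turn [-2.0, -15.0, -2.1] rows 4.1 tcp [ 0.535 -0.031  0.196]
4 shift [-0.0, 0.0, 0.1] turn [0.0, 0.0, 0.0] rows 2.4 tcp [ 0.611 -0.038  0.131]
```

```bash
python3 -m jog '[[0,[-0.15,-0.12,-0.03],[-0.7,-12,-5]],[0,[-0.15,-0.12,-0.03],[-0.7,-12,-5]],[0,[-0.15,-0.12,-0.03],[-0.7,-12,-5]],[0,[-0.15,-0.12,-0.03],[-0.7,-12,-5]],[0,[-0.15,-0.12,-0.03],[-0.7,-12,-5]]]' 60
python3 - <<'E'
from h import *
B=rot(YS,50);G=HK+rz(YS)@[.002,0,-.0046]+B@[0,0,-bot.hold_point_z]
A=G-B[:,2]*.10
p,Q=pose()
plan([("2",p+(A-p)*.4+[0,0,.03],rot(np.radians(-12),26)),("2",p+(A-p)*.75+[0,0,.03],rot(np.radians(-8),40)),("3",A,B),("4",G,B)])
E
```

```text
clock: 1.62
tcp_pos: [0.3006, 0.3711, 0.262]
tool_rot: [0.396, 2.905, -0.037]
wrist_force: [1.0, 1.3, 0.1]
gripper_width: 0.5
grasp_force: 0.0
2 shift [-0.1312, -0.13, 0.0241] turn [-1.0, -13.9, -3.4] rows 4.5 tcp [0.394 0.21  0.265]
2 shift [-0.0883, -0.1206, 0.0689] turn [-2.2, -14.0, -3.4] rows 3.9 tcp [0.476 0.07  0.242]
3 shift [-0.0252, -0.0914, 0.082] turn [-2.1, -10.0, -2.1] rows 3.0 tcp [ 0.535 -0.031  0.196]
4 shift [-0.0, 0.0, 0.1] turn [0.0, 0.0, 0.0] rows 2.4 tcp [ 0.611 -0.038  0.131]
```

```bash
python3 -m jog '[[0,[-0.131,-0.13,0.024],[-1,-13.9,-3.4]],[0,[-0.131,-0.13,0.024],[-1,-13.9,-3.4]],[0,[-0.131,-0.13,0.024],[-1,-13.9,-3.4]],[0,[-0.131,-0.13,0.024],[-1,-13.9,-3.4]],[0,[-0.131,-0.13,0.024],[-1,-13.9,-3.4]]]' >/dev/null
python3 -m jog '[[0,[-0.088,-0.121,0.069],[-2.2,-14,-3.4]],[0,[-0.088,-0.121,0.069],[-2.2,-14,-3.4]],[0,[-0.088,-0.121,0.069],[-2.2,-14,-3.4]],[0,[-0.088,-0.121,0.069],[-2.2,-14,-3.4]],[0,[-0.088,-0.121,0.069],[-2.2,-14,-3.4]]]' 
python3 - <<'E'
from h import *
B=rot(YS,50);G=HK+rz(YS)@[.002,0,-.0046]+B@[0,0,-bot.hold_point_z]
A=G-B[:,2]*.10
plan([("3",A,B),("4",G,B)])
E
```

```text
clock: 2.45
tcp_pos: [0.4765, 0.064, 0.2405]
tool_rot: [0.184, 2.437, -0.069]
wrist_force: [0.8, -0.4, 0.8]
gripper_width: 0.499
grasp_force: 0.0
3 shift [-0.0263, -0.0851, 0.0808] turn [-2.6, -10.0, -2.5] rows 2.9 tcp [ 0.535 -0.031  0.196]
4 shift [-0.0, 0.0, 0.1] turn [0.0, 0.0, 0.0] rows 2.4 tcp [ 0.611 -0.038  0.131]
```

```bash
python3 -m jog '[[0,[-0.026,-0.085,0.081],[-2.6,-10,-2.5]],[0,[-0.026,-0.085,0.081],[-2.6,-10,-2.5]],[0,[-0.026,-0.085,0.081],[-2.6,-10,-2.5]],[0,[-0.026,-0.085,0.081],[-2.6,-10,-2.5]],[0,[-0.026,-0.085,0.081],[-2.6,-10,-2.5]]]' 
python3 - <<'E'
from h import *
B=rot(YS,50);G=HK+rz(YS)@[.002,0,-.0046]+B@[0,0,-bot.hold_point_z]
plan([("4",G,B)])
for c in("side","top"):
    im=bot.snapshot(c)[...,::-1];cv2.imwrite(f"pics/{c}1.png",im)
print(proj(G,"side"),proj(HK,"top"))
s=cv2.imread("pics/side1.png");t=cv2.imread("pics/top1.png")
r=lambda a,f:cv2.resize(a,None,fx=f,fy=f,interpolation=cv2.INTER_CUBIC)
A=np.zeros((600,800,3),np.uint8);A[:600,:400]=r(s[115:215,225:292],6)[:,:400];A[:600,400:]=r(t[130:230,195:262],6)[:,:400]
cv2.imwrite("pics/c3.png",A)
E
```

```text
clock: 2.87
tcp_pos: [0.5411, -0.0259, 0.202]
tool_rot: [0.093, 2.283, -0.039]
wrist_force: [-0.6, -0.1, -0.2]
gripper_width: 0.499
grasp_force: 0.0
4 shift [0.007, -0.0064, 0.0998] turn [0.5, -0.9, 0.2] rows 2.4 tcp [ 0.611 -0.038  0.131]
[[272.97298015 183.51306693]] [[231.94975889 178.70970093]]
```

View pics/c3.png

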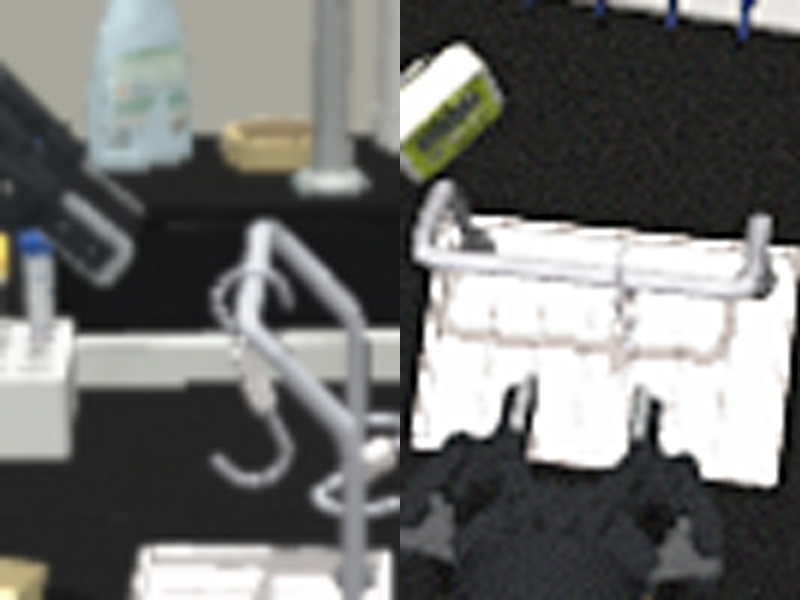

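The hook hangs as fitted; the open fingers stand back from it, centred about crop (582,405), with the hook at (622,290) to be reached along the slanted approach. I correct the lag and go in.

```bash
python3 -m jog '[[0,[0,-0.001,0.05],[0,0,0]],[0,[0,-0.001,0.05],[0,0,0]],[0,[0,-0.001,0.05],[0,0,0]],[0,[0,-0.001,0.05],[0,0,0]],[0,[0,-0.001,0.05],[0,0,0]]]' 
python3 - <<'E'
from h import *
B=rot(YS,50);G=HK+rz(YS)@[.002,0,-.0046]+B@[0,0,-bot.hold_point_z]
plan([("4",G,B)])
p,Q=pose()
im=bot.snapshot("top")[...,::-1];cv2.imwrite("pics/top2.png",im)
g=p+Q@[0,0,-.019];print("grasp pt",((proj(g,"top")-[195,130])*8),"hook top",(proj(HK+[0,0,.049],"top")-[195,130])*8)
cv2.imwrite("pics/c4.png",cv2.resize(im[130:205,195:265],None,fx=8,fy=8,interpolation=cv2.INTER_CUBIC))
E
```

```text
clock: 3.38
tcp_pos: [0.578, -0.0254, 0.1712]
tool_rot: [0.084, 2.28, -0.036]
wrist_force: [0.4, 0.3, 0.1]
gripper_width: 0.497
grasp_force: 0.0
4 shift [0.0079, -0.0101, 0.0518] turn [0.8, -0.7, 0.5] rows 1.3 tcp [ 0.611 -0.038  0.131]
grasp pt [[252.20827906 458.56466173]] hook top [[288.15598854 359.56092761]]
```

View pics/c4.png

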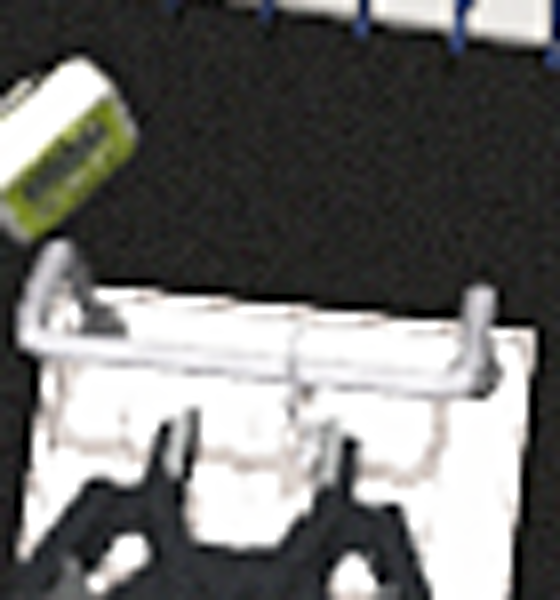

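The pads are centred at crop (255,448) and the hook at (297,355), about 2 mm further to -y than fitted. I shift sideways first.

```bash
sed -i 's/-.0364,.148/-.0380,.148/' h.py; python3 -m jog '[[0,[0.008,-0.0115,0],[0.8,-0.7,0.5]],[0,[0.008,-0.0115,0],[0.8,-0.7,0.5]],[0,[0.008,-0.0115,0.01],[0.8,-0.7,0.5]],[0,[0.008,-0.0115,0.01],[0.8,-0.7,0.5]]]' 
python3 - <<'E'
from h import *
B=rot(YS,50);G=HK+rz(YS)@[.002,0,-.0046]+B@[0,0,-bot.hold_point_z]
plan([("4",G,B)])
E
```

```text
clock: 3.77
tcp_pos: [0.5856, -0.0398, 0.163]
tool_rot: [0.105, 2.275, -0.049]
wrist_force: [-0.1, 0.0, 0.1]
gripper_width: 0.5
grasp_force: 0.0
4 shift [0.0075, 0.0027, 0.0399] turn [-0.2, -0.4, -0.1] rows 1.0 tcp [ 0.611 -0.039  0.131]
```

```bash
python3 -m jog '[[0,[0.0075,0.0015,0.02],[0,0,0]],[0,[0.0075,0.0015,0.02],[0,0,0]],[0,[0.0075,0.0015,0.02],[0,0,0]],[0,[0.0075,0.0015,0.02],[0,0,0]]]' 
python3 - <<'E'
from h import *
B=rot(YS,50);G=HK+rz(YS)@[.002,0,-.0046]+B@[0,0,-bot.hold_point_z]
plan([("4",G,B)]);print(bot.get_obs()["dq"])
E
```

```text
clock: 4.1
tcp_pos: [0.5973, -0.0388, 0.1455]
tool_rot: [0.104, 2.279, -0.048]
wrist_force: [-0.4, 0.1, -0.1]
gripper_width: 0.5
grasp_force: 0.0
4 shift [0.0016, 0.0007, 0.0198] turn [-0.1, -0.7, -0.1] rows 0.5 tcp [ 0.611 -0.039  0.131]
[-7.97118847e-05 -1.17064909e-02  3.20672706e-03 -5.19431703e-03
 -2.51661940e-04  1.01091032e-03]
```

Now it converges; I finish the approach and close.

```bash
python3 -m jog '[[0,[0.0015,0.001,0.02],[0,-0.5,0]],[0,[0.0015,0.001,0.02],[0,-0.5,0]],[0,[0.0015,0.001,0.02],[0,-0.5,0]]]'
python3 -m jog '[[-1,[0,0,0],[0,0,0]],[-1,[0,0,0],[0,0,0]],[-1,[0,0,0],[0,0,0]],[-1,[0,0,0],[0,0,0]],[-1,[0,0,0],[0,0,0]]]' 60
python3 -m jog '[[-1,[0,0,0],[0,0,0]],[-1,[0,0,0],[0,0,0]],[-1,[0,0,0],[0,0,0]]]' 60
python3 - <<'E'
from h import *
B=rot(YS,50);G=HK+rz(YS)@[.002,0,-.0046]+B@[0,0,-bot.hold_point_z]
p,Q=pose();plan([("4",G,B)])
im=bot.snapshot("side")[...,::-1];im2=bot.snapshot("top")[...,::-1]
cv2.imwrite("pics/side3.png",im);cv2.imwrite("pics/top3.png",im2)
r=lambda a,f:cv2.resize(a,None,fx=f,fy=f,interpolation=cv2.INTER_CUBIC)
cv2.imwrite("pics/c5.png",np.hstack([r(im[140:215,235:285],8),r(im2[140:215,210:260],8)]))
E
```

```text
clock: 4.35
tcp_pos: [0.6118, -0.039, 0.1311]
tool_rot: [0.104, 2.272, -0.048]
wrist_force: [-0.0, 0.1, -0.6]
gripper_width: 0.502
grasp_force: 0.0
clock: 4.77
tcp_pos: [0.6125, -0.0391, 0.1323]
tool_rot: [0.103, 2.269, -0.048]
wrist_force: [-1.7, 0.2, 1.3]
gripper_width: 0.106
grasp_force: 58.4
clock: 5.02
tcp_pos: [0.6127, -0.0391, 0.1322]
tool_rot: [0.103, 2.269, -0.048]
wrist_force: [-3.2, 1.2, 3.5]
gripper_width: 0.107
grasp_force: 58.8
4 shift [0.0015, -0.0004, -0.0006] turn [-0.1, -0.1, -0.1] rows 0.0 tcp [ 0.611 -0.039  0.131]
```

View pics/c5.png

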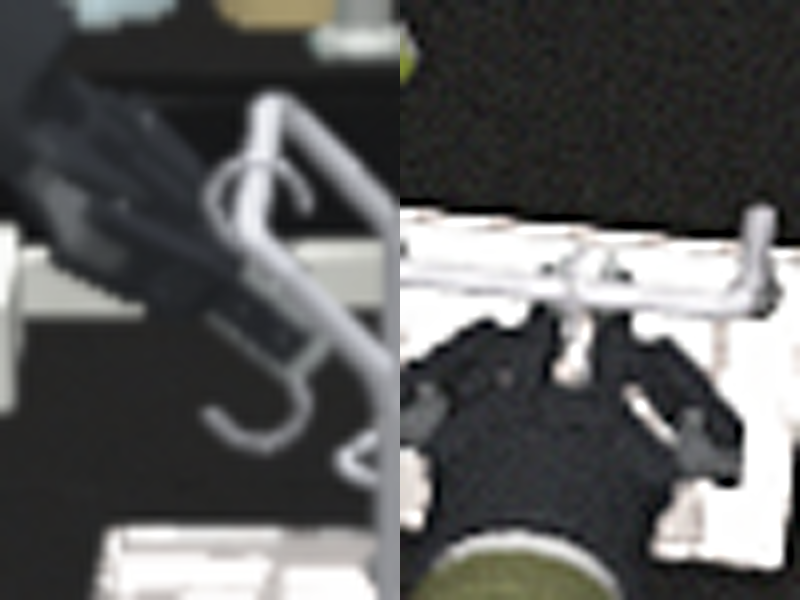

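The sleeve is held (opening 0.107, grip 59 N), the hook still over the bar and upright, tip at crop (205,410). I check the in-hand pose and compute the unhooking moves.

```bash
cat >> h.py <<'E'
HP=np.array([.6127,-.0391,.1322]);HQ=R.from_rotvec([.103,2.269,-.048]).as_matrix()  # hung tool pose
E
python3 - <<'E'
from h import *
c=lambda P:((proj(P,"side")-[235,140]+.5)*8-.5)[0].round(0)
for n,P in dict(top=(0,0,.049),bot=(0,0,-.049),tip=(-.0163,0,-.0389),end=(.015,0,.034),left=(-.015,0,.034),right=(.015,0,-.034)).items():print(n,c(HK+rz(YS)@P))
M=rz(YS)
plan([("up",HP+[0,0,.019],HQ),("back",HP+[0,0,.019]+M@[-.05,0,0],HQ)])
E
python3 -m jog '[[-1,[-0.007,0,-0.006],[0,0,0]],[-1,[-0.0146,0,-0.0122],[0,0,0]],[-1,[-0.0146,0,-0.0122],[0,0,0]],[-1,[-0.0146,0,-0.0122],[0,0,0]]]'
```

```text
top [257. 162.]
bot [258. 443.]
tip [209. 414.]
end [304. 207.]
left [211. 206.]
right [303. 402.]
up shift [-0.0146, -0.0, -0.0123] turn [-0.0, 0.0, -0.0] rows 0.5 tcp [ 0.613 -0.039  0.151]
back shift [0.0322, -0.0001, -0.0382] turn [0.0, 0.0, 0.0] rows 1.2 tcp [ 0.563 -0.035  0.151]
clock: 5.45
tcp_pos: [0.6121, -0.0391, 0.1501]
tool_rot: [0.104, 2.271, -0.048]
wrist_force: [-0.5, -0.1, -0.7]
gripper_width: 0.108
grasp_force: 58.5
```

```bash
python3 -m jog '[[-1,[0.032,0,-0.038],[0,0,0]],[-1,[0.032,0,-0.038],[0,0,0]],[-1,[0.032,0,-0.038],[0,0,0]],[-1,[0.032,0,-0.038],[0,0,0]]]'
cat >> h.py <<'E'
TH=dict(o=np.zeros(3),tip=np.array([-.0163,0,-.0389]),bot=np.array([0,0,-.049]),top=np.array([0,0,.049]))
HT=HQ.T@(HK-HP); HR=HQ.T@rz(YS)       # hook in tool
def hookpt(P,p,Q): return p+Q@(HT+HR@np.asarray(P))
def toolfor(yaw,phi,P,at): # hook yawed, pitched phi deg (tip side down), its point P at 'at'
    H=rz(yaw)@R.from_euler('y',-phi,degrees=True).as_matrix()
    Q=H@HR.T; return at-H@np.asarray(P)-Q@HT, Q
E
python3 - <<'E'
from h import *
X=rz(YR)[:,0]
W=[]
for n,yaw,phi,d,z in[("a",np.radians(-10),4,.03,.10),("b",YR,15,.022,.06),("c",YR,15,.022,0)]:
    at=HOLE+X*d+[0,0,z]
    if n=="a": at=at+[.035,.12,0]
    W.append((n,*toolfor(yaw,phi,TH["tip"],at)))
plan(W)
E
```

```text
clock: 5.78
tcp_pos: [0.5763, -0.0359, 0.1629]
tool_rot: [0.104, 2.291, -0.047]
wrist_force: [0.2, 0.1, -0.1]
gripper_width: 0.108
grasp_force: 58.5
a shift [-0.0458, -0.1187, -0.0018] turn [3.8, -5.2, 3.0] rows 3.1 tcp [ 0.594 -0.157  0.198]
b shift [0.0437, -0.1283, -0.0017] turn [10.4, -11.0, 6.2] rows 3.3 tcp [ 0.545 -0.278  0.164]
c shift [0.0543, -0.0, 0.0255] turn [0.0, 0.0, 0.0] rows 1.4 tcp [ 0.545 -0.278  0.104]
```

```bash
python3 - <<'E'
from h import *
X=rz(YR)[:,0]
W=[]
for n,yaw,phi,d,z in[("a",np.radians(-10),4,.03,.10),("b",YR,15,.022,.06),("c",YR,15,.022,0)]:
    at=HOLE+X*d+[0,0,z]
    if n=="a": at=at+[-.01,.12,0]
    W.append((n,*toolfor(yaw,phi,TH["tip"],at)))
plan(W)
E
```

```text
a shift [-0.0162, -0.1228, -0.0355] turn [3.8, -5.2, 3.0] rows 3.1 tcp [ 0.549 -0.157  0.198]
b shift [0.0176, -0.1204, 0.0341] turn [10.4, -11.0, 6.2] rows 3.0 tcp [ 0.545 -0.278  0.164]
c shift [0.0543, -0.0, 0.0255] turn [0.0, 0.0, 0.0] rows 1.4 tcp [ 0.545 -0.278  0.104]
```

```bash
python3 -m jog '[[-1,[-0.016,-0.02,-0.0355],[3.8,-5.2,3]],[-1,[-0.016,-0.06,-0.0355],[3.8,-5.2,3]],[-1,[-0.016,-0.123,-0.0355],[3.8,-5.2,3]],[-1,[-0.016,-0.123,-0.0355],[3.8,-5.2,3]],[-1,[-0.016,-0.123,-0.0355],[3.8,-5.2,3]]]'
python3 -m jog '[[-1,[0.018,-0.12,0.034],[10.4,-11,6.2]],[-1,[0.018,-0.12,0.034],[10.4,-11,6.2]],[-1,[0.018,-0.12,0.034],[10.4,-11,6.2]],[-1,[0.018,-0.12,0.034],[10.4,-11,6.2]],[-1,[0.018,-0.12,0.034],[10.4,-11,6.2]]]'
python3 -m jog '[[-1,[0,0,0],[0,0,0]],[-1,[0,0,0],[0,0,0]],[-1,[0,0,0],[0,0,0]]]'
python3 - <<'E'
from h import *
X=rz(YR)[:,0]
plan([("b2",*toolfor(YR,15,TH["tip"],HOLE+X*.022+[0,0,.03])),("c",*toolfor(YR,15,TH["tip"],HOLE+X*.022))])
E
```

```text
clock: 6.2
tcp_pos: [0.5537, -0.1642, 0.204]
tool_rot: [0.198, 2.205, -0.099]
wrist_force: [0.6, 0.0, -0.0]
gripper_width: 0.108
grasp_force: 58.7
clock: 6.62
tcp_pos: [0.5879, -0.3079, 0.197]
tool_rot: [0.393, 2.038, -0.227]
wrist_force: [-0.0, -0.3, -0.6]
gripper_width: 0.105
grasp_force: 58.8
clock: 6.87
tcp_pos: [0.5884, -0.3053, 0.2003]
tool_rot: [0.388, 2.035, -0.227]
wrist_force: [-0.8, -0.5, 0.5]
gripper_width: 0.106
grasp_force: 58.8
b2 shift [0.0821, 0.009, -0.0129] turn [0.8, -3.2, 0.2] rows 2.0 tcp [ 0.545 -0.278  0.134]
c shift [0.0272, -0.0, 0.0127] turn [0.0, 0.0, 0.0] rows 0.7 tcp [ 0.545 -0.278  0.104]
```

```bash
python3 -m jog '[[-1,[0.082,0.009,-0.013],[0.8,-3.2,0.2]],[-1,[0.082,0.009,-0.013],[0.8,-3.2,0.2]],[-1,[0.082,0.009,-0.013],[0.8,-3.2,0.2]],[-1,[0.082,0.009,-0.013],[0.8,-3.2,0.2]],[-1,[0.082,0.009,-0.013],[0.8,-3.2,0.2]]]'
python3 - <<'E'
from h import *
X=rz(YR)[:,0];print(np.round(bot.get_obs()["joint_positions"],2))
plan([("b2",*toolfor(YR,15,TH["tip"],HOLE+X*.022+[0,0,.03])),("c",*toolfor(YR,15,TH["tip"],HOLE+X*.022))])
E
```

```text
clock: 7.28
tcp_pos: [0.6065, -0.321, 0.1716]
tool_rot: [0.392, 2.019, -0.232]
wrist_force: [-0.2, -0.9, -1.2]
gripper_width: 0.107
grasp_force: 58.7
[-0.75  0.19 -1.03 -0.71  0.32 -0.17]
b2 shift [0.0668, 0.0166, -0.0475] turn [0.4, -2.3, -0.0] rows 2.0 tcp [ 0.545 -0.278  0.134]
c shift [0.0272, -0.0, 0.0127] turn [0.0, 0.0, 0.0] rows 0.7 tcp [ 0.545 -0.278  0.104]
```

Joint 3 is at its limit (-1.03), so 65° tilt is out of reach here. I fit a rough arm model to the known poses to see which tilts are reachable at the rack.

```bash
python3 -m jog '[[-1,[-0.02,0.04,-0.02],[0,10,0]],[-1,[-0.02,0.04,-0.02],[0,10,0]],[-1,[-0.02,0.04,-0.02],[0,10,0]],[-1,[-0.02,0.04,-0.02],[0,10,0]],[-1,[-0.02,0.04,-0.02],[0,10,0]]]'
python3 - <<'E'
from h import *
o=bot.get_obs();print(np.round(o["joint_positions"],4).tolist())
D=[([1.072,.314,.045,1.304,0,1.431],[.202,.538,.23],[-.56,-3.091,.003]),([-.75,.19,-1.03,-.71,.32,-.17],[.6065,-.321,.1716],[.392,2.019,-.232]),(o["joint_positions"],o["tcp_pos"],o["tool_rot"])]
for q,p,w in D:
    B=rz(-q[0])@R.from_rotvec(w).as_matrix()
    print("dir in arm plane",B[:,2].round(3),"model P",round(q[1]-q[2]+q[3],3),"pos in plane",(rz(-q[0])@np.array(p)).round(4))
E
```

```text
clock: 7.7
tcp_pos: [0.6145, -0.2815, 0.2019]
tool_rot: [0.423, 2.185, -0.206]
wrist_force: [-0.7, -0.5, -1.5]
gripper_width: 0.11
grasp_force: 58.8
[-0.6418, 0.0324, -0.8537, -0.2224, 0.2095, -0.1574]
dir in arm plane [-0.002 -0.    -1.   ] model P 1.573 pos in plane [0.5691 0.08   0.23  ]
dir in arm plane [ 0.827  0.322 -0.46 ] model P 0.51 pos in plane [0.6626 0.1785 0.1716]
dir in arm plane [ 0.77   0.208 -0.603] model P 0.664 pos in plane [0.6608 0.1424 0.2019]
```

```bash
cat >> h.py <<'E'
def fk(q,m):
    a,b,h,s,L,L4=m;P=q[1]-q[2]+q[3]
    x=a*np.sin(q[1])+b*np.cos(q[1]-q[2])+(L4+L*np.cos(q[4]))*np.cos(P);y=s+L*np.sin(q[4])
    z=h+a*np.cos(q[1])-b*np.sin(q[1]-q[2])-(L4+L*np.cos(q[4]))*np.sin(P)
    zd=[np.cos(P)*np.cos(q[4]),np.sin(q[4]),-np.sin(P)*np.cos(q[4])]
    return rz(q[0])@[x,y,z],rz(q[0])@zd
LO=[-2.76,-.86,-1.03,-2.2,-1.47];HI=[2.76,1.69,1.26,2.34,1.5]
def ik(p,zd,m):
    f=lambda q:np.concatenate([(fk(q,m)[0]-p)*10,(fk(q,m)[1]-zd)])
    return min((least_squares(f,g,bounds=(LO,HI)) for g in([-.6,0,-.8,0,.2],[-.6,.5,0,.5,.2])),key=lambda r:r.cost)
E
python3 - <<'E'
from h import *
o=bot.get_obs()
D=[([1.072,.3135,.0455,1.304,0],[.202,.538,.23]),([-.75,.19,-1.03,-.71,.32],[.6065,-.321,.1716]),(o["joint_positions"],o["tcp_pos"])]
r=least_squares(lambda m:np.concatenate([fk(q,m)[0]-p for q,p in D]+[(m-[.4,.4,.3,.08,.31,0])*.003]),[.4,.4,.3,.08,.31,0])
m=r.x;print(m.round(4).tolist(),np.round(r.fun[:9]*1000,1))
X=rz(YR)[:,0]
p0,Q0=pose()
HRt=HR
for t in(30,35,40,45,50,55,60,65):
  out=[]
  for off in(.022,0.01,-.0163+.0):
    # tool gripped so that tool tilt is t when hook phi=0: keep grasp point on hook
    H=rz(YR);g=np.array([.002,0,-.0046]);B=rot(YR,t)
    for phi in(0,):
      at=HOLE+X*off+([0,0,.0101] if off<0 else 0)
      G=at-H@TH["tip"]+H@g+B@[0,0,.0187]
      r=ik(G,B[:,2],m);out.append((round(float(np.linalg.norm(fk(r.x,m)[0]-G)*1000),1),r.x[1:4].round(2).tolist()))
  print(t,out)
E
```

```text
[0.4713, 0.4475, 0.3675, 0.0821, 0.2959, 0.1826] [  1.6   7.4 -11.3 -13.4   7.9  12.1   8.3  -4.7  -0.9]
30 [(0.0, [0.14, -0.68, 0.25]), (0.0, [0.11, -0.71, 0.24]), (0.0, [0.04, -0.76, 0.27])]
35 [(0.0, [0.12, -0.78, 0.09]), (0.0, [0.1, -0.8, 0.08]), (0.0, [0.02, -0.85, 0.12])]
40 [(0.0, [0.12, -0.86, -0.09]), (0.0, [0.1, -0.89, -0.09]), (0.0, [0.02, -0.94, -0.05])]
45 [(0.0, [0.15, -0.95, -0.28]), (0.0, [0.13, -0.97, -0.28]), (0.0, [0.04, -1.02, -0.24])]
50 [(0.0, [0.21, -1.02, -0.5]), (0.5, [0.17, -1.03, -0.45]), (1.6, [0.05, -1.03, -0.27])]
55 [(1.8, [0.23, -1.03, -0.55]), (2.4, [0.18, -1.03, -0.47]), (3.3, [0.06, -1.03, -0.29])]
60 [(3.9, [0.24, -1.03, -0.57]), (4.4, [0.2, -1.03, -0.49]), (5.0, [0.08, -1.03, -0.3])]
65 [(5.9, [0.27, -1.03, -0.6]), (6.2, [0.22, -1.03, -0.52]), (6.5, [0.1, -1.03, -0.32])]
```

```bash
python3 - <<'E'
from h import *
X=rz(YR)[:,0]
plan([("b",*toolfor(YR,0,TH["tip"],HOLE+X*.018+[0,0,.035])),("c",*toolfor(YR,0,TH["tip"],HOLE+X*.018))])
E
```

```text
b shift [0.0941, -0.0231, -0.0073] turn [0.4, 3.1, 0.1] rows 2.3 tcp [ 0.548 -0.28   0.131]
c shift [0.0268, 0.0, 0.0225] turn [0.0, 0.0, 0.0] rows 0.8 tcp [ 0.548 -0.28   0.096]
```

```bash
python3 -m jog '[[-1,[0.094,-0.023,-0.007],[0.4,3.1,0.1]],[-1,[0.094,-0.023,-0.007],[0.4,3.1,0.1]],[-1,[0.094,-0.023,-0.007],[0.4,3.1,0.1]],[-1,[0.094,-0.023,-0.007],[0.4,3.1,0.1]],[-1,[0.094,-0.023,-0.007],[0.4,3.1,0.1]]]'
python3 - <<'E'
from h import *
X=rz(YR)[:,0];print(np.round(bot.get_obs()["joint_positions"],2))
plan([("c",*toolfor(YR,0,TH["tip"],HOLE+X*.018+[0,0,.035])),("c",*toolfor(YR,0,TH["tip"],HOLE+X*.018))])
E
```

```text
clock: 8.12
tcp_pos: [0.5457, -0.2795, 0.1268]
tool_rot: [0.444, 2.243, -0.202]
wrist_force: [0.5, -0.1, -0.4]
gripper_width: 0.103
grasp_force: 58.7
[-0.73  0.06 -1.02 -0.34  0.26 -0.23]
c shift [-0.0047, 0.0009, -0.0012] turn [-0.0, -0.4, -0.2] rows 0.1 tcp [ 0.548 -0.28   0.131]
c shift [0.0268, 0.0, 0.0225] turn [0.0, 0.0, 0.0] rows 0.8 tcp [ 0.548 -0.28   0.096]
```

```bash
python3 -m jog '[[-1,[0.02,0,0.02],[0,0,0]],[-1,[0.023,0.001,0.0215],[0,0,0]],[-1,[0.023,0.001,0.0215],[0,0,0]],[-1,[0.023,0.001,0.0215],[0,0,0]],[-1,[0.023,0.001,0.0215],[0,0,0]]]'
python3 - <<'E'
from h import *
X=rz(YR)[:,0];print(np.round(bot.get_obs()["joint_positions"],2))
p,Q=pose();plan([("c",*toolfor(YR,0,TH["tip"],HOLE+X*.018))])
print("tip rel hole, rack axes",rz(YR).T@(hookpt(TH["tip"],p,Q)-HOLE))
im=bot.snapshot("side")[...,::-1];im2=bot.snapshot("top")[...,::-1]
cv2.imwrite("pics/side4.png",im);cv2.imwrite("pics/top4.png",im2)
r=lambda a,f:cv2.resize(a,None,fx=f,fy=f,interpolation=cv2.INTER_CUBIC)
cv2.imwrite("pics/c6.png",np.hstack([r(im[215:290,195:245],8),r(im2[190:265,295:345],8)]))
k=lambda P:((proj(P,"side")-[195,215]+.5)*8-.5)[0].round(0)
print("tip",k(hookpt(TH["tip"],p,Q)),"bot",k(hookpt(TH["bot"],p,Q)),"hole",k(HOLE),"topcorners",[k(HOLE+rz(YR)@[0,y,.012]) for y in(-.02,.02)])
E
```

```text
clock: 8.53
tcp_pos: [0.5542, -0.2824, 0.1012]
tool_rot: [0.442, 2.249, -0.199]
wrist_force: [-0.6, 0.5, 0.1]
gripper_width: 0.104
grasp_force: 58.8
[-0.72  0.14 -1.03 -0.42  0.25 -0.22]
c shift [0.0084, 0.0003, -0.0018] turn [0.1, -0.7, -0.1] rows 0.2 tcp [ 0.548 -0.28   0.096]
tip rel hole, rack axes [ 0.02454156 -0.00033831  0.00558055]
tip [332. 271.] bot [390. 317.] hole [248. 272.] topcorners [array([212., 270.]), array([279., 196.])]
```

View pics/c6.png

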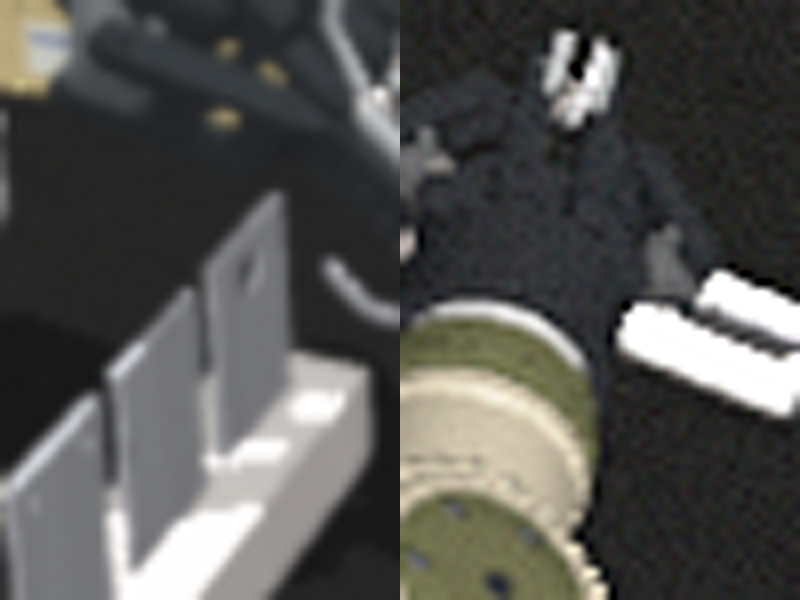

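The side crop shows the hole at (250,270) and the hook tip at (330,265), both within a pixel of the prediction and clear on the far side. I plan entry along the wire with the hook pitched back 4° for elbow room.

```bash
cat >> h.py <<'E'
def tipw(u,phi): 
    a=np.radians(45-phi);return toolfor(YR,phi,TH["tip"],HOLE+rz(YR)@[u*np.cos(a),0,-u*np.sin(a)])
def rep():
    p,Q=pose();H=rz(YR).T@Q@HR
    o=bot.get_obs();print("tip-hole",(rz(YR).T@(hookpt(TH["tip"],p,Q)-HOLE)*1000).round(1),"bot-hole",(rz(YR).T@(hookpt(TH["bot"],p,Q)-HOLE)*1000).round(1),"hook eul zyx",R.from_matrix(H).as_euler('ZYX',degrees=True).round(1),"j3",o["joint_positions"][2].round(3),"F",np.round(o["wrist_force"],1))
E
python3 - <<'E'
from h import *
rep();W=[("w0",*tipw(.02,-4)),("w1",*tipw(.004,-4)),("w2",*tipw(-.008,-4)),("w3",*toolfor(YR,-8,TH["bot"],HOLE))]
plan(W)
E
```

```text
tip-hole [24.6 -0.5  5.9] bot-hole [40.8 -0.4 -4.4] hook eul zyx [0.  0.7 0.1] j3 -1.026 F [-0.2  0.6 -0.5]
w0 shift [0.0241, 0.0004, 0.0073] turn [0.1, 3.3, -0.1] rows 0.6 tcp [ 0.545 -0.278  0.079]
w1 shift [-0.0014, -0.0, -0.0159] turn [0.0, 0.0, 0.0] rows 0.4 tcp [ 0.535 -0.274  0.091]
w2 shift [-0.001, -0.0, -0.012] turn [0.0, 0.0, 0.0] rows 0.3 tcp [ 0.528 -0.271  0.1  ]
w3 shift [0.003, -0.0, -0.0084] turn [0.0, 4.0, -0.0] rows 0.6 tcp [ 0.52  -0.268  0.103]
```

```bash
python3 -m jog '[[-1,[0.024,0,0.0073],[0.1,3.3,-0.1]],[-1,[0.024,0,0.0073],[0.1,3.3,-0.1]],[-1,[0.024,0,0.0073],[0.1,3.3,-0.1]],[-1,[0.024,0,0.0073],[0.1,3.3,-0.1]]]'
python3 - <<'E'
from h import *
rep();W=[("w0",*tipw(.02,-4)),("w1",*tipw(.004,-4))]
plan(W)
E
```

```text
clock: 8.97
tcp_pos: [0.5448, -0.2788, 0.0784]
tool_rot: [0.452, 2.304, -0.192]
wrist_force: [-0.2, 0.0, 0.0]
gripper_width: 0.104
grasp_force: 58.8
tip-hole [ 13.3  -0.5 -15.3] bot-hole [ 28.9  -0.5 -26.5] hook eul zyx [ 0.  4. -0.] j3 -1.017 F [-0.2  0.   0. ]
w0 shift [-0.0, 0.0005, -0.0002] turn [-0.0, 0.0, 0.0] rows 0.0 tcp [ 0.545 -0.278  0.079]
w1 shift [-0.0014, -0.0, -0.0159] turn [0.0, 0.0, 0.0] rows 0.4 tcp [ 0.535 -0.274  0.091]
```

Exact. I go along the wire to the hole's mouth.

```bash
python3 -m jog '[[-1,[-0.0007,0.0005,-0.008],[0,0,0]],[-1,[-0.0014,0.0005,-0.016],[0,0,0]],[-1,[-0.0014,0.0005,-0.016],[0,0,0]],[-1,[-0.0014,0.0005,-0.016],[0,0,0]]]'
python3 - <<'E'
from h import *
rep();plan([("w1",*tipw(.004,-4)),("w2",*tipw(-.008,-4))])
E
```

```text
clock: 9.3
tcp_pos: [0.5348, -0.2743, 0.0907]
tool_rot: [0.452, 2.305, -0.192]
wrist_force: [-0.1, 0.4, -0.2]
gripper_width: 0.105
grasp_force: 58.8
tip-hole [ 2.2 -0.1 -3. ] bot-hole [ 17.8  -0.1 -14.2] hook eul zyx [-0.  4. -0.] j3 -1.025 F [-0.1  0.4 -0.2]
w1 shift [-0.0002, 0.0001, 0.0003] turn [-0.0, -0.0, 0.0] rows 0.0 tcp [ 0.535 -0.274  0.091]
w2 shift [-0.001, -0.0, -0.012] turn [0.0, 0.0, 0.0] rows 0.3 tcp [ 0.528 -0.271  0.1  ]
```

```bash
python3 -m jog '[[-1,[-0.0005,0,-0.004],[0,0,0]],[-1,[-0.001,0,-0.008],[0,0,0]],[-1,[-0.0012,0,-0.012],[0,0,0]],[-1,[-0.0012,0,-0.012],[0,0,0]]]'
python3 - <<'E'
from h import *
rep();plan([("w2",*tipw(-.008,-4)),("w3",*toolfor(YR,-9,TH["bot"],HOLE+[0,0,.001]))])
E
```

```text
clock: 9.63
tcp_pos: [0.5277, -0.2713, 0.0995]
tool_rot: [0.453, 2.307, -0.191]
wrist_force: [-0.7, 0.2, -0.5]
gripper_width: 0.105
grasp_force: 58.8
tip-hole [-5.5 -0.   5.9] bot-hole [10.  -0.  -5.3] hook eul zyx [0.  4.1 0. ] j3 -1.027 F [-0.7  0.2 -0.5]
w2 shift [-0.0003, 0.0, 0.0] turn [0.0, -0.1, -0.0] rows 0.0 tcp [ 0.528 -0.271  0.1  ]
w3 shift [0.0022, -0.0, -0.0085] turn [0.0, 5.0, -0.0] rows 0.7 tcp [ 0.521 -0.268  0.104]
```

No contact force: the tip seems to be through. I feed the arc in and look.

```bash
python3 -m jog '[[-1,[0.0007,0,-0.003],[0,1.6,0]],[-1,[0.0015,0,-0.006],[0,3.3,0]],[-1,[0.0022,0,-0.0085],[0,5,0]],[-1,[0.0022,0,-0.0085],[0,5,0]]]'
python3 - <<'E'
from h import *
rep()
p,Q=pose()
im=bot.snapshot("side")[...,::-1]
cv2.imwrite("pics/c7.png",cv2.resize(im[215:290,190:250],None,fx=8,fy=8,interpolation=cv2.INTER_CUBIC))
B=rot(YS,50)
up=np.array([0,0,1]);plan([("lift10",p+up*.01,Q),("lift",p+up*.07,Q)])
E
```

```text
clock: 9.97
tcp_pos: [0.5218, -0.2693, 0.1049]
tool_rot: [0.469, 2.391, -0.175]
wrist_force: [0.4, 0.2, -0.3]
gripper_width: 0.101
grasp_force: 58.8
tip-hole [-13.3  -0.4  14.4] bot-hole [ 1.2 -0.4  1.9] hook eul zyx [ 0.   9.1 -0. ] j3 -0.941 F [ 0.4  0.2 -0.3]
lift10 shift [-0.0069, -0.0001, -0.0078] turn [0.0, 0.1, -0.0] rows 0.2 tcp [ 0.522 -0.269  0.115]
lift shift [-0.0392, -0.0, -0.0454] turn [0.0, 0.0, 0.0] rows 1.4 tcp [ 0.522 -0.269  0.175]
```

View pics/c7.png

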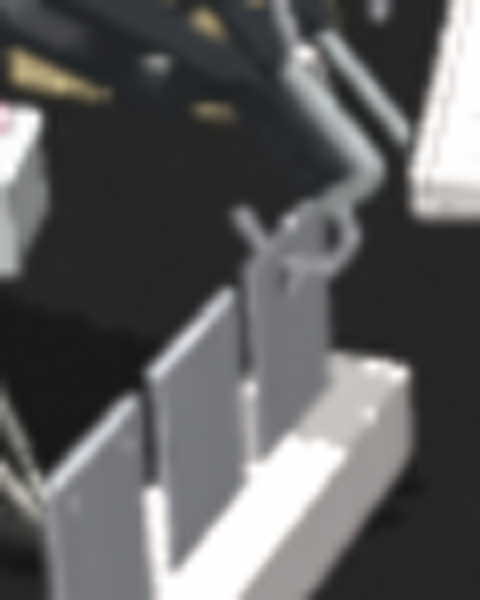

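The tip shows on the robot side at (240,215) and the loop passes through the hole. Lift gently.

```bash
python3 -m jog '[[-1,[-0.003,0,-0.0035],[0,0,0]],[-1,[-0.0069,0,-0.0078],[0,0,0]],[-1,[-0.011,0,-0.0125],[0,0,0]],[-1,[-0.016,0,-0.0185],[0,0,0]],[-1,[-0.022,0,-0.0255],[0,0,0]]]'
python3 -m jog '[[-1,[-0.006,0,-0.007],[0,0,0]],[-1,[-0.012,0,-0.014],[0,0,0]],[-1,[-0.017,0,-0.02],[0,0,0]],[-1,[-0.017,0,-0.02],[0,0,0]],[-1,[-0.017,0,-0.02],[0,0,0]]]'
python3 - <<'E'
from h import *
rep();M=rz(YS)
im=bot.snapshot("side")[...,::-1]
cv2.imwrite("pics/c8.png",cv2.resize(im[190:290,185:265],None,fx=6,fy=6,interpolation=cv2.INTER_CUBIC))
P=HP+[0,0,.019]+M@[-.05,0,0]
p,Q=pose()
def I(f,dz,t): return p+(P-p)*f+[0,0,dz],None
B1=rz(np.radians(-14))@rot(0,44);B2=HQ
plan([("m1",p+(P-p)*.5+np.array([-.02,0,.0]),B1),("m2",P,B2)])
E
```

```text
clock: 10.43
tcp_pos: [0.5203, -0.268, 0.1367]
tool_rot: [0.47, 2.394, -0.173]
wrist_force: [-0.1, -0.4, -0.5]
gripper_width: 0.105
grasp_force: 58.8
clock: 10.85
tcp_pos: [0.5208, -0.2686, 0.1638]
tool_rot: [0.469, 2.391, -0.175]
wrist_force: [-0.6, -0.0, -1.1]
gripper_width: 0.101
grasp_force: 58.7
tip-hole [-14.5  -0.1  73.4] bot-hole [-0.  -0.1 60.9] hook eul zyx [-0.   9.1 -0. ] j3 -0.853 F [-0.6 -0.  -1.1]
m1 shift [0.0364, 0.1086, -0.0236] turn [-5.5, -3.3, -6.1] rows 2.8 tcp [ 0.522 -0.151  0.157]
m2 shift [-0.0044, 0.1233, 0.0124] turn [-6.4, -5.9, -6.0] rows 3.0 tcp [ 0.563 -0.035  0.151]
```

View pics/c8.png

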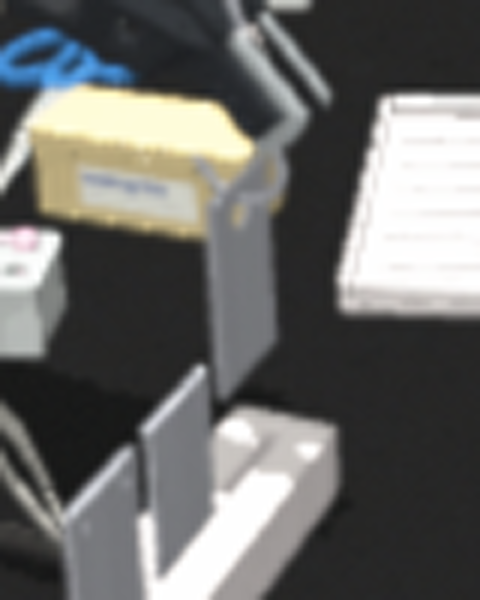

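The coupon hangs free on the hook at crop (240,290), and the other two are still in their slots. I carry it gently to the stand (no picture views remain, so I use numbers and networks from here).

```bash
python3 -m jog '[[-1,[0.002,0.006,-0.001],[-0.3,-0.2,-0.3]],[-1,[0.007,0.02,-0.004],[-1,-0.6,-1.1]],[-1,[0.014,0.04,-0.008],[-2,-1.2,-2.2]],[-1,[0.021,0.062,-0.013],[-3.1,-1.9,-3.5]],[-1,[0.028,0.084,-0.018],[-4.2,-2.5,-4.7]]]' >/dev/null
python3 -m jog '[[-1,[0.004,0.014,-0.003],[-0.7,-0.4,-0.7]],[-1,[0.007,0.021,-0.005],[-1.1,-0.7,-1.2]],[-1,[0.0085,0.0245,-0.0055],[-1.3,-0.8,-1.4]],[-1,[0.0085,0.0245,-0.0055],[-1.3,-0.8,-1.4]],[-1,[0.0085,0.0245,-0.0055],[-1.3,-0.8,-1.4]]]'
python3 - <<'E'
from h import *
M=rz(YS);P=HP+[0,0,.019]+M@[-.05,0,0];plan([("m2",P,HQ)])
E
```

```text
clock: 11.73
tcp_pos: [0.5193, -0.1524, 0.1571]
tool_rot: [0.289, 2.358, -0.119]
wrist_force: [-0.1, -0.0, -0.3]
gripper_width: 0.106
grasp_force: 58.6
m2 shift [-0.0059, 0.1248, 0.0137] turn [-6.5, -5.8, -6.0] rows 3.0 tcp [ 0.563 -0.035  0.151]
```

```bash
python3 -m jog '[[-1,[0,0.006,0.001],[-0.3,-0.3,-0.3]],[-1,[-0.001,0.02,0.002],[-1,-0.9,-1]],[-1,[-0.002,0.042,0.0045],[-2.2,-2,-2]],[-1,[-0.003,0.064,0.007],[-3.3,-3,-3]],[-1,[-0.004,0.086,0.0095],[-4.5,-4,-4.1]]]' >/dev/null
python3 -m jog '[[-1,[-0.0007,0.018,0.002],[-0.9,-0.8,-0.9]],[-1,[-0.0013,0.03,0.0032],[-1.6,-1.4,-1.5]],[-1,[-0.0017,0.038,0.0042],[-2,-1.8,-1.9]],[-1,[-0.0017,0.038,0.0042],[-2,-1.8,-1.9]],[-1,[-0.0017,0.038,0.0042],[-2,-1.8,-1.9]]]'
python3 - <<'E'
from h import *
M=rz(YS);P=HP+[0,0,.020]+M@[-.05,0,0];plan([("m2",P,HQ),("over",HP+[0,0,.020]+M@[.001,0,0],HQ)])
for c in("side","top"):
    bot.snapshot(c)
    for t in("drilled_coupon","coupon_hole","s_hook"):print(c,t,[(round(d["p"],2),np.round(d["position"],3).tolist()) for d in bot.spot_in(t,c)[:3]])
p,Q=pose();print(hookpt(TH["bot"],p,Q))
E
```

```text
clock: 12.57
tcp_pos: [0.5728, -0.036, 0.1648]
tool_rot: [0.103, 2.294, -0.044]
wrist_force: [0.9, 0.7, -0.6]
gripper_width: 0.105
grasp_force: 58.6
m2 shift [0.016, 0.0005, 0.0009] turn [0.2, -1.4, -0.0] rows 0.4 tcp [ 0.563 -0.035  0.152]
over shift [-0.0329, 0.0001, 0.039] turn [0.0, 0.0, 0.0] rows 1.2 tcp [ 0.614 -0.039  0.152]
side drilled_coupon [(0.63, [0.555, -0.043, 0.106])]
side coupon_hole [(0.6, [0.484, -0.333, 0.025])]
side s_hook [(0.62, [0.554, -0.037, 0.214])]
top drilled_coupon []
top coupon_hole []
top s_hook []
[ 0.55412159 -0.03512925  0.13234075]
```

```bash
python3 - <<'E'
from h import *
M=rz(YS);plan([("h",HP+[0,0,.024]+M@[-.022,0,0],HQ),("over",HP+[0,0,.0195]+M@[0,0,0],HQ)]);print(np.round(bot.get_obs()["joint_positions"],2))
E
```

```text
h shift [-0.0054, 0.0008, 0.0195] turn [0.1, -1.4, -0.0] rows 0.5 tcp [ 0.591 -0.037  0.156]
over shift [-0.0107, 0.0, 0.0197] turn [0.0, 0.0, 0.0] rows 0.5 tcp [ 0.613 -0.039  0.152]
[-0.28 -0.11 -1.03 -0.18  0.14 -0.13]
```

```bash
python3 -m jog '[[-1,[-0.001,0,0.004],[0,-0.3,0]],[-1,[-0.0025,0,0.009],[0,-0.7,0]],[-1,[-0.004,0.0005,0.0145],[0.1,-1,0]],[-1,[-0.0054,0.0008,0.0195],[0.1,-1.4,0]],[-1,[-0.0054,0.0008,0.0195],[0.1,-1.4,0]]]' 
python3 - <<'E'
from h import *
M=rz(YS);plan([("h",HP+[0,0,.024]+M@[-.022,0,0],HQ),("over",HP+[0,0,.0195]+M@[0,0,0],HQ)])
E
```

```text
clock: 13.38
tcp_pos: [0.593, -0.0368, 0.1565]
tool_rot: [0.102, 2.272, -0.046]
wrist_force: [-0.4, -0.2, -0.5]
gripper_width: 0.104
grasp_force: 58.6
h shift [0.0017, -0.0005, -0.0014] turn [0.1, -0.2, -0.0] rows 0.1 tcp [ 0.591 -0.037  0.156]
over shift [-0.0107, 0.0, 0.0197] turn [0.0, 0.0, 0.0] rows 0.5 tcp [ 0.613 -0.039  0.152]
```

```bash
python3 -m jog '[[-1,[-0.0022,0,0.0045],[0,0,0]],[-1,[-0.0045,0,0.009],[0,0,0]],[-1,[-0.0068,-0.0003,0.0138],[0,0,0]],[-1,[-0.009,-0.0005,0.0183],[0.1,-0.2,0]],[-1,[-0.009,-0.0005,0.0183],[0.1,-0.2,0]]]' 
python3 - <<'E'
from h import *
M=rz(YS);plan([("over",HP+[0,0,.0195],HQ),("down",HP+[0,0,.002],HQ),("down",HP+[0,0,.000],HQ)])
for c in("side",):
    bot.snapshot(c)
    for t in("drilled_coupon","hook_bottom","s_hook"):print(c,t,[(round(d["p"],2),np.round(d["position"],3).tolist()) for d in bot.spot_in(t,c)[:3]])
E
```

```text
clock: 13.8
tcp_pos: [0.6119, -0.0391, 0.1512]
tool_rot: [0.104, 2.27, -0.048]
wrist_force: [-1.0, -0.1, -0.8]
gripper_width: 0.109
grasp_force: 58.8
over shift [-0.0008, 0.0, 0.0003] turn [-0.0, -0.0, -0.0] rows 0.0 tcp [ 0.613 -0.039  0.152]
down shift [0.0134, 0.0, 0.0113] turn [0.0, 0.0, 0.0] rows 0.4 tcp [ 0.613 -0.039  0.134]
down shift [0.0015, 0.0, 0.0013] turn [0.0, 0.0, 0.0] rows 0.0 tcp [ 0.613 -0.039  0.132]
side drilled_coupon [(0.59, [0.598, -0.052, 0.093])]
side hook_bottom [(0.62, [0.673, 0.2, 0.009])]
side s_hook []
```

```bash
python3 -m jog '[[-1,[0.0035,0,0.003],[0,0,0]],[-1,[0.007,0,0.006],[0,0,0]],[-1,[0.0105,0,0.009],[0,0,0]],[-1,[0.0134,0,0.0122],[0,0,0]],[-1,[0.0134,0,0.0122],[0,0,0]]]' 
python3 -m jog '[[-1,[0.0005,0,0.0005],[0,0,0]],[-1,[0.0005,0,0.0005],[0,0,0]],[-1,[0.0005,0,0.0005],[0,0,0]],[-1,[0.0005,0,0.0005],[0,0,0]],[-1,[0.0005,0,0.0005],[0,0,0]]]' 
python3 - <<'E'
from h import *
plan([("down",HP,HQ)])
E
```

```text
clock: 14.42
tcp_pos: [0.6121, -0.0391, 0.1328]
tool_rot: [0.104, 2.27, -0.048]
wrist_force: [-0.0, 0.5, -1.0]
gripper_width: 0.107
grasp_force: 58.8
clock: 14.83
tcp_pos: [0.6129, -0.0393, 0.1339]
tool_rot: [0.103, 2.268, -0.049]
wrist_force: [-0.2, -0.2, -0.8]
gripper_width: 0.112
grasp_force: 58.8
down shift [0.0015, 0.0001, 0.0009] turn [-0.0, 0.1, -0.0] rows 0.0 tcp [ 0.613 -0.039  0.132]
```

```bash
python3 -m jog '[[-1,[0.0015,0,0.001],[0,0,0]],[-1,[0.0018,0,0.0013],[0,0,0]],[-1,[0.0018,0,0.0013],[0,0,0]],[-1,[0.0018,0,0.0013],[0,0,0]],[-1,[0.0018,0,0.0013],[0,0,0]]]' 
python3 -m jog '[[-1,[0,0,0],[0,0,0]],[-1,[0,0,0],[0,0,0]],[-1,[0,0,0],[0,0,0]],[-1,[0,0,0],[0,0,0]],[-1,[0,0,0],[0,0,0]]]' 
python3 - <<'E'
from h import *
plan([("down",HP,HQ)])
E
```

```text
clock: 15.25
tcp_pos: [0.6135, -0.0393, 0.1323]
tool_rot: [0.103, 2.267, -0.049]
wrist_force: [-1.1, -0.2, 2.6]
gripper_width: 0.109
grasp_force: 59.1
clock: 15.67
tcp_pos: [0.6135, -0.0393, 0.1322]
tool_rot: [0.103, 2.268, -0.049]
wrist_force: [-2.1, 0.5, 4.9]
gripper_width: 0.108
grasp_force: 59.2
down shift [0.0005, 0.0001, -0.0006] turn [-0.0, 0.1, 0.0] rows 0.0 tcp [ 0.613 -0.039  0.132]
```

The hook rests on the bar again (about 5 N upward). Ease off slightly, open, and back out along the tool axis.

```bash
python3 -m jog '[[-1,[-0.0004,0,-0.0003],[0,0,0]],[-1,[-0.0004,0,-0.0003],[0,0,0]]]' 
python3 -m jog '[[-0.7,[0,0,0],[0,0,0]],[-0.5,[0,0,0],[0,0,0]],[-0.3,[0,0,0],[0,0,0]],[-0.1,[0,0,0],[0,0,0]],[0,[0,0,0],[0,0,0]]]' 20
python3 -m jog '[[0,[0,0,-0.005],[0,0,0]],[0,[0,0,-0.015],[0,0,0]],[0,[0,0,-0.03],[0,0,0]],[0,[0,0,-0.05],[0,0,0]],[0,[0,0,-0.07],[0,0,0]]]'
python3 - <<'E'
from h import *
print(np.round(bot.get_obs()["joint_positions"],2))
for c in("side","top"):
    im=bot.snapshot(c);cv2.imwrite(f"pics/{c}9.png",im[...,::-1])
    for t in("drilled_coupon","plain_coupon","pinhole_coupon","s_hook","coupon_hole"):print(c,t,[(round(d["p"],2),np.round(d["position"],3).tolist()) for d in bot.spot_in(t,c)[:3]])
E
```

```text
clock: 15.83
tcp_pos: [0.6132, -0.0392, 0.1322]
tool_rot: [0.103, 2.269, -0.048]
wrist_force: [-1.4, 0.9, 4.0]
gripper_width: 0.108
grasp_force: 59.1
clock: 16.25
tcp_pos: [0.6128, -0.0392, 0.1317]
tool_rot: [0.103, 2.269, -0.048]
wrist_force: [0.1, -0.2, -0.0]
gripper_width: 0.5
grasp_force: 0.0
clock: 16.67
tcp_pos: [0.5642, -0.0347, 0.183]
tool_rot: [0.103, 2.279, -0.047]
wrist_force: [-0.2, 0.9, -0.1]
gripper_width: 0.498
grasp_force: 0.0
[-0.28 -0.17 -1.03 -0.14  0.14 -0.12]
side drilled_coupon []
side plain_coupon [(0.49, [0.482, -0.31, 0.058])]
side pinhole_coupon [(0.87, [0.458, -0.359, 0.06])]
side s_hook []
side coupon_hole []
top drilled_coupon [(0.46, [0.593, -0.039, 0.086])]
top plain_coupon [(0.56, [0.484, -0.304, 0.064])]
top pinhole_coupon [(0.61, [0.463, -0.351, 0.063])]
top s_hook [(0.47, [0.666, 0.199, 0.008])]
top coupon_hole []
```

```bash
python3 -m jog '[[0,[-0.015,0,-0.015],[0,0,0]],[0,[-0.03,0,-0.03],[0,0,0]],[0,[-0.045,0,-0.045],[0,0,0]],[0,[-0.06,0,-0.06],[0,0,0]],[0,[-0.06,0,-0.06],[0,0,0]]]'
for i in 1 2 3 4; do python3 -m jog '[[0,[0,0,0],[0,0,0]],[0,[0,0,0],[0,0,0]],[0,[0,0,0],[0,0,0]],[0,[0,0,0],[0,0,0]],[0,[0,0,0],[0,0,0]]]' >/dev/null; done
python3 - <<'E'
from h import *
print(bot.get_obs()["tcp_pos"],bot.get_obs()["clock"])
old=cv2.imread("pics/side0.png").astype(int);M=rz(YS)
for i in range(2):
    im=bot.snapshot("side")[...,::-1];cv2.imwrite(f"pics/sideA{i}.png",im)
    for t in("drilled_coupon","s_hook","hook_bottom"):print(t,[(round(d["p"],2),np.round(d["position"],3).tolist()) for d in bot.spot_in(t,"side")[:3]])
# coupon colour profile at predicted hanging place
c=HK+[0,0,-.049+.002+.0055]
box=[proj(c+M@[0,y,-z],"side")[0].round() for y in(-.02,.02) for z in(0,.075)];print("pred corners",box)
d=(abs(im.astype(int)-old).sum(2)>60)[170:235,240:300]
for r in d[::2]:print(''.join('#' if v else '.' for v in r))
E
```

```text
clock: 17.68
tcp_pos: [0.5611, -0.0349, 0.2738]
tool_rot: [0.102, 2.269, -0.05]
wrist_force: [1.2, 0.1, 1.2]
gripper_width: 0.501
grasp_force: 0.0
[ 0.55859329 -0.03427602  0.26744366] 19.35
drilled_coupon [(0.47, [0.595, -0.051, 0.076])]
s_hook [(0.53, [0.674, 0.202, 0.012]), (0.5, [0.592, -0.038, 0.153]), (0.29, [0.594, -0.048, 0.074])]
hook_bottom [(0.69, [0.596, -0.036, 0.152]), (0.48, [0.673, 0.2, 0.01])]
drilled_coupon []
s_hook [(0.55, [0.593, -0.037, 0.154])]
hook_bottom []
pred corners [array([266., 195.]), array([267., 221.]), array([267., 190.]), array([267., 214.])]
.......................##...................................
............................................................
............................................................
........................#...................................
............................................................
..............................#.............................
............................................................
.............................#..............................
...........................
[... 797 characters left out ...]
.............................
......##..................##................................
..........................##................................
........#########.........##................................
..........................#.................................
............................................................
....##.........................###..........................
...##.##.#######............................................
.........###................................................
............................................................
............................................................
............................................................
```

```bash
python3 -c "
from station import bot
print(bot.hand_in())"
```

```text
the job is handed in; nothing more can be done
None
```

The drilled coupon hangs from the S-hook on the bar over the drip tray, never touched by the gripper. The other two coupons are still in their slots, and I handed the job in at about 20 s on the clock; the final check used image differences and the detector, not a viewed picture.

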